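# Snap the rose cover home with the fitting tool

### The job

One of the two round rose covers on the door sample is only resting on its stud, standing proud of its base plate. Pull the fitting tool out of its upright holder and, with the tool's rubber foot and never the gripper itself, press that cover steadily (no hammering) straight down through the click until it sits fully home on its plate. Keep pressing firmly after the click and finish like that, still gripping the tool with its foot pushing on the cover; leave the other hardware on the shelf where it is.

Things in the scene. Friction and masses are not known exactly. Their poses are not given: they have to be found in the camera images.
- tool: Loose fitting tool, 148 mm long, 180 g, upright, foot down in the holder. Origin: centre of the foot's flat underside; z up along the tool. Diameters: black rubber foot 30 mm (z 0-14 mm), steel shank 16 mm (to 72), brass collar 34 mm (72-76), dark wooden handle 22 mm (76-148). Grip the handle from above, about 100 mm above the foot: the collar is then just below the fingertips.
- holder: Fixed upright steel cup that holds the tool: 48 mm outer and 40 mm inner diameter, rim 70 mm above its underside, inner floor 5 mm above its underside, foot flange 64 mm diameter. Origin: centre of the underside, on the work surface; z up.
- cap: Cover to press home: loose nickel-grey cap, 54 mm diameter, 20 mm high, flat top, hollow below, 90 g. Origin: centre of underside, z up. Starts resting on the stud's beads, origin 15 mm above the rose's origin (11 mm proud); home it is 4 mm above. Pushed down, resistance peaks at roughly 12-18 N in the first millimetres, drops away (click), then rises hard on the plate.
- rose: Fixed rose base under the loose cap: steel plate 58 mm diameter, 4 mm thick, with a stud 28 mm diameter up to 19 mm above the plate's underside and four spring beads round it. Origin: centre of the plate's underside, on the door sample's top, 40 mm above the work surface; z up.
- done_rose: The other rose, fixed, its like 54 mm cover already home; needs no work. Its top is 24 mm above its origin (the proud cover's top is 35 mm above its rose's origin). Origin: centre of the plate's underside, 40 mm above the work surface. Which end of the sample it is on varies.
- panel: Fixed door sample, an oak slab lying flat: 170 mm (x) by 320 mm (y) by 40 mm high, carrying both roses. Origin: centre of its underside; z up.
- glass_knob: Bystander: faceted glass knob on a brass foot, 56 mm diameter, 56 mm high, loose. Origin: centre of its underside.
- rim_lock: Bystander: dark cast iron rim lock lying flat, 90 by 140 by 26 mm, loose. Origin: centre of its underside.
- thumb_turn_a: Bystander: black thumb turn, 50 mm disc with an upright grip, 34 mm high, loose. Origin: centre of its underside.
- thumb_turn_b: Bystander: a second black thumb turn like the first, loose. Origin: centre of its underside.

How it is judged:
By the outcome, as a careful person would: the job done as asked, in the order asked, and still so for the second after the job is handed in, while the arm keeps its last pose, push and grip.
It also fails if it takes over 45 s, if anything falls off the work surface, if the arm or the gripper's body presses on something with over 40 N, if the wrist force passes 120 N, or if a joint passes its speed limit or range.

### The arm

A 6-joint arm with a two-finger parallel gripper is mounted at the origin on the work surface. World frame = base frame: x ahead of the robot, y to its left, z up, the work surface at z = 0. Lengths are in m, angles in rad, forces in N, time in s.
With the tool pointing down it reaches from about 0.35 to 0.975 m from the base axis. Payload 4.9 kg.
Tool frame: the origin (TCP) lies on the front face of the gripper's body, between the roots of the fingers; the fingertips stand 73 mm ahead of it and the grasp point (between the pads) lies 54 mm ahead of it; z points along the fingers, y is the line along which they close (so a half turn about z gives the same grasp; the last joint's range is limited). The gripper opens to 85 mm and grips with 20 to 120 N. Pads are 22 mm wide; open, the fingers measure 114 mm over their backs; the gripper's body (76 mm by 85 mm) begins 54 mm behind the grasp point. The pads swing forward as they close: fully open they stand 13 mm farther back than shut.
Start: joints at [-1.42, 0.053, 1.613, -0, 1.476, -0.119], TCP at [0.167, -0.602, 0.304] pointing down, gripper open.
Joint ranges: [-3.01, 3.01], [-1.01, 2.22], [0.06, 2.58], [-1.02, 4.17], [0.09, 2.62], [-3.14, 3.14]. Speed limits (rad/s): [2.57, 2.57, 3.14, 3.14, 3.14, 3.14].

### API

Orientations are given as a rotation vector (axis times angle).
In Python, from station import status, imaging, order gives the robot as it stands.
- The arm moves only by the tool arm_command, never from a script. Its argument "increments" is a list of rows, each an object with "slide": the shift along the tool's x, y, z in m, a list of three; "spin": the turn about the tool's z in degrees; "gripper": the opening, from -1 (shut) to 1 (fully open). In form: [{"slide": [x, y, z], "spin": spin, "gripper": gripper}, ...]. A call has 1 to 8 rows; each row is the pose to reach, as a shift and turn from the pose commanded when the call began, along the tool's axes at that moment; what a row does not reach only later rows make up. A row lasts 1/12 s, in which the tool goes at most 41.7 mm and 7.16 degrees, less where a joint would pass 70% of its speed; a pose out of reach is approached as far as the arm can. A call with a gripper value outside its range is refused whole. The fingers move at their own pace and stop on an object; "newtons" is the grip in N (left out, the last holds). Time passes only in rows, so rows that repeat a pose let the fingers close. It gives the time, the measured TCP pose, the force, the opening and the grip force at its end, in the units of the state.
- status.get_obs(): the state, without advancing time (a new reading comes with each control period).
- imaging.get_image(name): name is "scene" or "side" or "wrist"; returns a dict with "frame" (420x560x3 uint8, red, green, blue), "vfov" (degrees; the focal length in pixels is half the picture's height over the tangent of half this angle, whatever the lens; pixels are square), "cx", "cy" (the principal point, pixels), "k1" (the pictures are not rectified: a ray, as slopes to the right and down, at radius r is drawn at 1 + k1 r^2 times it, then the intrinsics apply), "view" (4x4, takes a point from world to camera coordinates); the wrist camera has in their place "mount" (4x4, takes a point from camera to tool coordinates, whose origin is the TCP and whose axes are the flange's). Camera axes: x right, y up, looking along -z (the intrinsics and any distortion apply to the point x, -y, -z); pixel columns grow to the right and rows downward; lengths in m; the calibration is good to about 2 mm. A picture is of the moment at which its call begins: read the wrist's pose just before it. There is no depth.
- order.finish_job(): hands the job in; it is judged then, once.
The state is a dict: "t": time; "q": joint angles; "dq": joint speeds; "effort": joint torques, N m; "tool_pos": TCP position; "tool_rot": TCP orientation; "contact_force": force on the tool from outside, world axes, zero at the start; "wrist_torque": the same for the moment, N m; "opening": finger opening in m; "grip_force": force on a finger pad.
Only numpy, scipy, OpenCV 4.12 (cv2) and the standard library are available. Lean on these libraries where they do the work, as an engineer would, in place of code of your own. Each camera call takes 0.05 s, during which the arm holds its last target. There are 200 camera calls.

## Working session

There is one attempt and no reset: what is moved stays moved. The work goes in short steps, Python scripts to look and compute and a tool call to move; the robot and the scene stay as the last step left them, time stands still between calls to the robot, and variables do not carry over. Pictures are saved under pics/ and viewed, at most 10 in all, crops included, and the job is handed in when it is done.

Besides the shell and the picture viewer there is one more tool, called after "Emit:" by a JSON object that holds its "method" and its "body". arm_command: Moves the arm, as the interface text tells. Its arguments: {"type":"object","properties":{"increments":{"type":"array","items":{"type":"object","properties":{"slide":{"type":"array","items":{"type":"number"}},"spin":{"type":"number"},"gripper":{"type":"number"}}}},"newtons":{"type":"number"}},"required":["increments"]}

```bash
mkdir -p pics
cat > h.py <<'E'
import numpy as np, cv2
from scipy.spatial.transform import Rotation as R
from station import status, imaging, order
def grab(name):
    o=status.get_obs(); d=imaging.get_image(name)
    if name=='wrist':
        T=np.eye(4);T[:3,:3]=R.from_rotvec(o['tool_rot']).as_matrix();T[:3,3]=o['tool_pos']
        C=T@np.array(d['mount'])
    else: C=np.linalg.inv(np.array(d['view']))
    h=d['frame'].shape[0]; f=h/2/np.tan(np.radians(d['vfov'])/2)
    return dict(img=d['frame'],C=C,f=f,cx=d['cx'],cy=d['cy'],k1=d['k1'])
def save(g,n,crop=None,s=1):
    im=g['img'][...,::-1]
    if crop: x0,y0,x1,y1=crop; im=im[y0:y1,x0:x1]
    cv2.imwrite('pics/'+n,cv2.resize(im,None,fx=s,fy=s,interpolation=cv2.INTER_CUBIC))
def K(g): return np.array([[g['f'],0,g['cx']],[0,g['f'],g['cy']],[0,0,1]])
def dist(g): return np.array([g['k1'],0,0,0,0.])
def ray(g,u,v):
    p=cv2.undistortPoints(np.array([[[u,v]]],float),K(g),dist(g))[0,0]
    return g['C'][:3,3], g['C'][:3,:3]@np.array([p[0],-p[1],-1])
def onz(g,u,v,z):
    o,d=ray(g,u,v); return o+d*(z-o[2])/d[2]
def proj(g,P):
    P=np.atleast_2d(P); c=(np.linalg.inv(g['C'])@np.c_[P,np.ones(len(P))].T)[:3].T*[1,-1,-1]
    return cv2.projectPoints(c,np.zeros(3),np.zeros(3),K(g),dist(g))[0][:,0]
E
python3 - <<'E'
from h import *
import pickle
print(status.get_obs())
G={n:grab(n) for n in('scene','side','wrist')}
pickle.dump(G,open('g.pkl','wb'))
for n in G: save(G[n],n+'0.png',s=1.4); print(n,G[n]['C'].round(3).tolist(),G[n]['f'],G[n]['k1'])
E
```

```text
{'t': 0.0, 'q': array([-1.41998460e+00,  5.33764301e-02,  1.61428152e+00,  1.67756218e-05,
        1.47601209e+00, -1.19009217e-01]), 'dq': array([ 0.0010383 , -0.00026225, -0.00045505,  0.00165194, -0.00185677,
        0.00120333]), 'effort': array([-6.23722626e-04, -3.93680048e+01, -3.70178533e+01, -1.48786735e-04,
        7.01684869e-03,  8.21252058e-06]), 'tool_pos': array([ 0.16652622, -0.60191815,  0.30265819]), 'tool_rot': array([-3.11098800e+00, -4.22267326e-01,  2.56423566e-05]), 'contact_force': array([-0.26785204, -0.43593101, -0.67731112]), 'wrist_torque': array([ 0.01778819, -0.02383655,  0.02548116]), 'grip_force': 0.0, 'opening': 0.08564565317354031}
scene [[-0.23, -0.57, 0.788, 1.36], [0.973, -0.147, 0.177, 0.204], [0.015, 0.808, 0.589, 0.626], [0.0, 0.0, 0.0, 1.0]] 464.4170888897831 0.011669256512284837
side [[-0.868, 0.379, -0.322, 0.388], [-0.497, -0.664, 0.558, 0.441], [-0.003, 0.644, 0.765, 0.608], [0.0, 0.0, 0.0, 1.0]] 402.0428544291579 -0.03881612225505855
wrist [[0.267, 0.922, 0.28, 0.238], [-0.964, 0.256, 0.076, -0.583], [-0.002, -0.29, 0.957, 0.374], [0.0, 0.0, 0.0, 1.0]] 289.7563551164973 0.00030817897003194517
```

View pics/scene0.png

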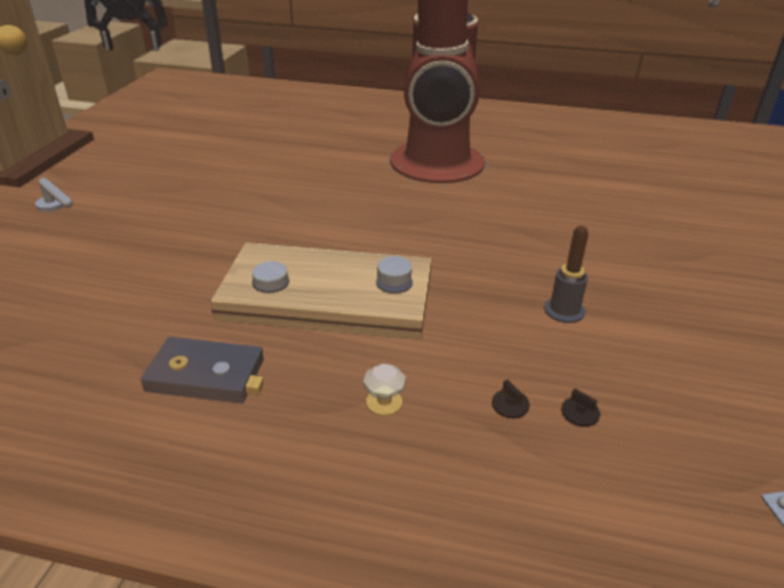

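View pics/side0.png

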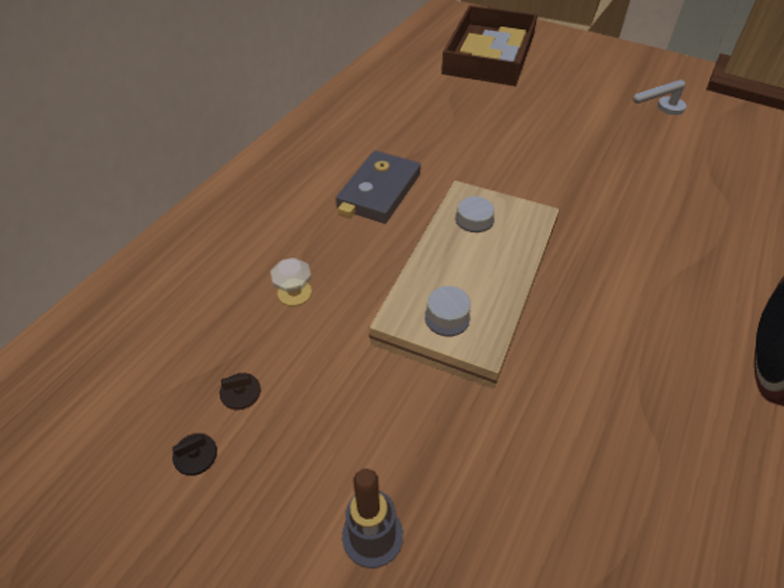

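The scene picture shows the right-hand cap (394,268 in the enlarged picture) standing proud and the tool in its holder at (568,300). In the side picture they are at (448,300) and (368,520). Now I'll zoom in for accurate pixel positions.

Run:
```python
from h import *
import pickle
G=pickle.load(open('g.pkl','rb'))
s=G['scene']; d=G['side']
a=cv2.resize(s['img'][150:240,255:445,::-1],None,fx=4,fy=4,interpolation=cv2.INTER_CUBIC)
b=cv2.resize(d['img'][190:250,280:380,::-1],None,fx=4,fy=4,interpolation=cv2.INTER_CUBIC)
c=cv2.resize(d['img'][325:410,230:300,::-1],None,fx=4,fy=4,interpolation=cv2.INTER_CUBIC)
cv2.imwrite('pics/ca.png',a)
o=np.zeros((340,700,3),np.uint8);o[:240,:400]=b;o[:340,410:690]=c;cv2.imwrite('pics/cb.png',o)
```

```text
(no output)
```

View pics/ca.png

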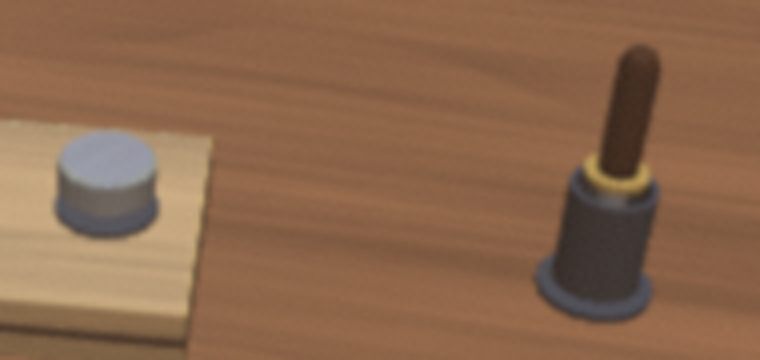

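View pics/cb.png

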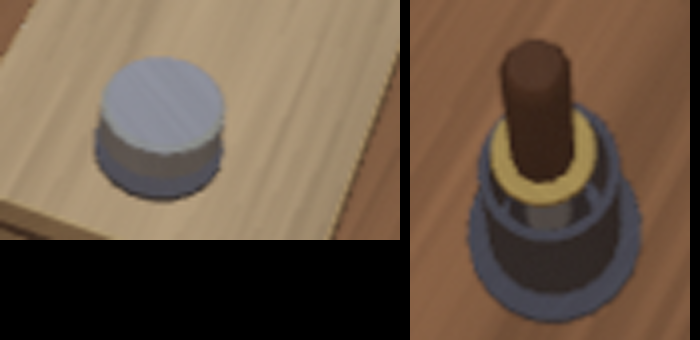

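Run:
```python
from h import *
import pickle
G=pickle.load(open('g.pkl','rb'))
def p(cam,x,y,z,o,n):
    print(n,cam,onz(G[cam],(x+.5)/4-.5+o[0],(y+.5)/4-.5+o[1],z).round(4))
S=(255,150);D=(230,325)
p('scene',108,159.5,.075,S,'cap');p('side',162.5,105,.075,(280,190),'cap')
p('scene',108,159.5,.064,S,'cap if home');p('side',162.5,105,.064,(280,190),'cap if home')
p('scene',617,174,.081,S,'collar');p('side',134,164,.081,D,'collar')
p('scene',639,58,.153,S,'top');p('side',126,67,.153,D,'top')
p('scene',613.5,181,.07,S,'rim');p('side',139.5,186,.07,D,'rim')
p('side',144,256,.004,D,'flange')
# size check cap top
a=onz(G['side'],280+101/4,190+105/4,.075);b=onz(G['side'],280+224/4,190+105/4,.075);print(np.linalg.norm(a-b))
# done cap
p('scene',(270/1.4-200)*4,(268/1.4-180)*4,.064,(200,180),'done')
p('side',(475.5/1.4-300)*4,(210/1.4-100)*4,.064,(300,100),'done')
T=R.from_rotvec(status.get_obs()['tool_rot']).as_matrix();print(T.round(3))
```

```text
cap scene [0.5496 0.0257 0.075 ]
cap side [0.544 0.029 0.075]
cap if home scene [0.5334 0.0221 0.064 ]
cap if home side [0.5472 0.0205 0.064 ]
collar scene [0.5044 0.2906 0.081 ]
collar side [0.496  0.2961 0.081 ]
top scene [0.5073 0.2889 0.153 ]
top side [0.4977 0.293  0.153 ]
rim scene [0.4945 0.2906 0.07  ]
rim side [0.4929 0.2983 0.07  ]
flange side [0.4916 0.3013 0.004 ]
0.0526015904104407
done scene [ 0.5878 -0.1633  0.064 ]
done side [ 0.5899 -0.1547  0.064 ]
[[ 0.964  0.267 -0.   ]
 [ 0.267 -0.964  0.002]
 [ 0.    -0.002 -1.   ]]
```

Emit:
{"method": "arm_command", "body": {"increments": [{"slide":[0.262,-0.183,0],"spin":0,"gripper":1},{"slide":[0.262,-0.183,0],"spin":0,"gripper":1},{"slide":[0.262,-0.183,0],"spin":0,"gripper":1},{"slide":[0.262,-0.183,0],"spin":0,"gripper":1},{"slide":[0.262,-0.183,0],"spin":0,"gripper":1},{"slide":[0.262,-0.183,0],"spin":0,"gripper":1},{"slide":[0.262,-0.183,0],"spin":0,"gripper":1},{"slide":[0.262,-0.183,0],"spin":0,"gripper":1}]}}

```text
t: 0.82
tool_pos: [0.3718, -0.3533, 0.3037]
tool_rot: [-3.112, -0.425, -0.001]
contact_force: [0.9, -0.0, -1.1]
opening: 0.0851
grip_force: 0.0
```

Emit:
{"method": "arm_command", "body": {"increments": [{"slide":[0.206,-0.258,0],"spin":0,"gripper":1},{"slide":[0.206,-0.258,0],"spin":0,"gripper":1},{"slide":[0.206,-0.258,0],"spin":0,"gripper":1},{"slide":[0.206,-0.258,0],"spin":0,"gripper":1},{"slide":[0.206,-0.258,0],"spin":0,"gripper":1},{"slide":[0.206,-0.258,0],"spin":0,"gripper":1},{"slide":[0.206,-0.258,0],"spin":0,"gripper":1},{"slide":[0.206,-0.258,0],"spin":0,"gripper":1}]}}

```text
t: 1.48
tool_pos: [0.5004, -0.0502, 0.3038]
tool_rot: [-3.113, -0.423, -0.0]
contact_force: [0.6, -1.1, 0.9]
opening: 0.0857
grip_force: 0.0
```

Emit:
{"method": "arm_command", "body": {"increments": [{"slide":[0.08,-0.29,0],"spin":0,"gripper":1},{"slide":[0.08,-0.29,0],"spin":0,"gripper":1},{"slide":[0.08,-0.29,0],"spin":0,"gripper":1},{"slide":[0.08,-0.29,0],"spin":0,"gripper":1},{"slide":[0.08,-0.29,0],"spin":0,"gripper":1},{"slide":[0.08,-0.29,0],"spin":0,"gripper":1},{"slide":[0.08,-0.29,0],"spin":0,"gripper":1},{"slide":[0.08,-0.29,0],"spin":0,"gripper":1}]}}

```text
t: 2.15
tool_pos: [0.4988, 0.2531, 0.3035]
tool_rot: [-3.11, -0.43, 0.001]
contact_force: [-0.4, 0.9, 0.1]
opening: 0.0858
grip_force: 0.0
```

Run:
```python
from h import *
import pickle
g=grab('wrist');pickle.dump(g,open('w.pkl','wb'));save(g,'w1.png',s=1.4)
print(status.get_obs()['tool_pos'],proj(g,[[.5,.293,.153],[.5,.293,.081]])*1.4)
```

```text
[0.49902788 0.2521935  0.30343648] [[327.16493578 281.64292839]
 [342.8672803  255.51685537]]
```

View pics/w1.png

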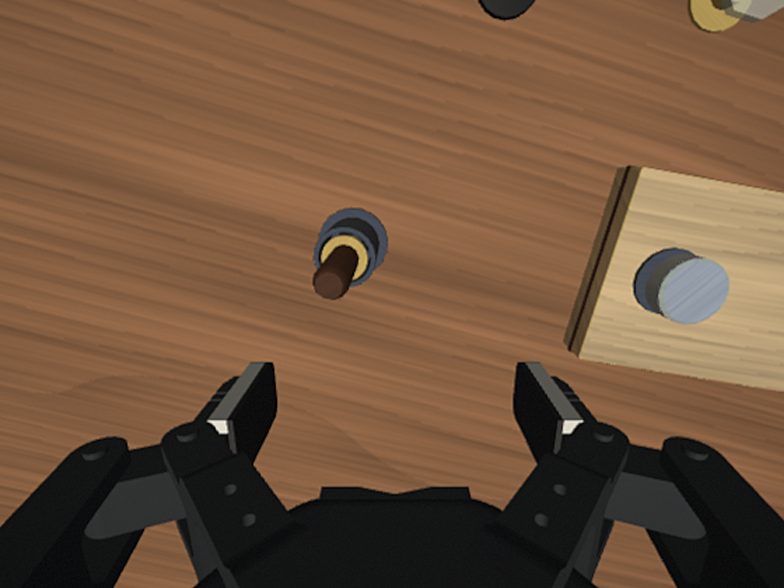

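The wrist view shows the handle top at (331,283), the collar at (344,258) and the proud cap's top at (693,290), in enlarged pixels.

Run:
```python
from h import *
import pickle
g=pickle.load(open('w.pkl','rb'));o=status.get_obs()
f=lambda x,y,z:onz(g,(x+.5)/1.4-.5,(y+.5)/1.4-.5,z)
t=f(331,283,.151);c=f(344,258,.081);k=f(693,290,.075)
print(t,c,k)
T=R.from_rotvec(o['tool_rot']).as_matrix()
m=(t+c)/2
print('slide',T.T@(np.r_[m[:2],.105+.054]-o['tool_pos']), T.round(3).tolist())
```

```text
[0.49926615 0.29102239 0.151     ] [0.49851722 0.29193104 0.081     ] [0.54579369 0.02746715 0.075     ]
slide [ 0.01063125 -0.03764813  0.14448073] [[0.962, 0.272, -0.001], [0.272, -0.962, 0.001], [-0.001, -0.001, -1.0]]
```

Emit:
{"method": "arm_command", "body": {"increments": [{"slide":[0.0106,-0.0377,0.02],"gripper":1},{"slide":[0.0106,-0.0377,0.05],"gripper":1},{"slide":[0.0106,-0.0377,0.08],"gripper":1},{"slide":[0.0106,-0.0377,0.105],"gripper":1},{"slide":[0.0106,-0.0377,0.125],"gripper":1},{"slide":[0.0106,-0.0377,0.137],"gripper":1},{"slide":[0.0106,-0.0377,0.143],"gripper":1},{"slide":[0.0106,-0.0377,0.143],"gripper":1}]}}

```text
validation failed for argument at $.in...
```

Emit:
{"method": "arm_command", "body": {"increments": [{"slide":[0,0,0],"gripper":-1},{"slide":[0,0,0],"gripper":-1},{"slide":[0,0,0],"gripper":-1},{"slide":[0,0,0],"gripper":-1},{"slide":[0,0,0],"gripper":-1},{"slide":[0,0,0],"gripper":-1},{"slide":[0,0,0],"gripper":-1},{"slide":[0,0,0],"gripper":-1}], "newtons": 100}}

```text
validation failed for argument at $.in...
```

Emit:
{"method": "arm_command", "body": {"increments": [{"slide":[0.0106,-0.0377,0.02],"spin":0,"gripper":1},{"slide":[0.0106,-0.0377,0.05],"spin":0,"gripper":1},{"slide":[0.0106,-0.0377,0.08],"spin":0,"gripper":1},{"slide":[0.0106,-0.0377,0.105],"spin":0,"gripper":1},{"slide":[0.0106,-0.0377,0.125],"spin":0,"gripper":1},{"slide":[0.0106,-0.0377,0.137],"spin":0,"gripper":1},{"slide":[0.0106,-0.0377,0.143],"spin":0,"gripper":1},{"slide":[0.0106,-0.0377,0.143],"spin":0,"gripper":1}]}}

```text
t: 2.87
tool_pos: [0.4997, 0.2865, 0.1596]
tool_rot: [3.112, 0.421, -0.004]
contact_force: [-0.4, -0.1, 1.0]
opening: 0.0863
grip_force: 0.0
```

Run:
```python
from h import *
g=grab('wrist');o=status.get_obs();print(o['tool_pos'],o['tool_rot'],o['dq'].round(3));save(g,'w2.png',s=1.4)
print(proj(g,[[.499,.2915,.153]])*1.4)
```

```text
[0.5003965  0.28689772 0.16116506] [ 3.11304984e+00  4.21357121e-01 -3.23835998e-05] [ 0.006 -0.02  -0.029 -0.     0.004  0.001]
[[371.27058649 490.72109233]]
```

View pics/w2.png

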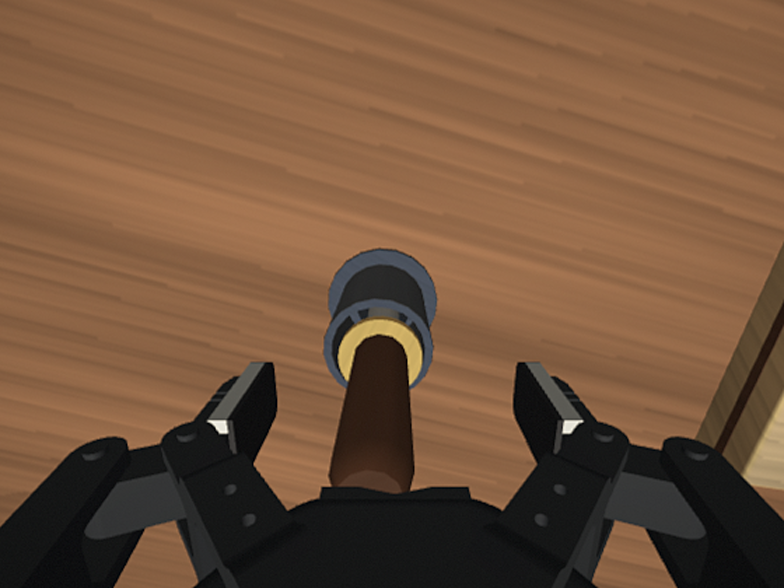

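The picture shows the handle between the fingers about 18 px (≈4.5 mm) left of centre. I'll shift −y by 4.5 mm and close.

Emit:
{"method": "arm_command", "body": {"increments": [{"slide":[0,-0.0045,0],"spin":0,"gripper":1},{"slide":[0,-0.0045,0],"spin":0,"gripper":1},{"slide":[0,-0.0045,0],"spin":0,"gripper":-1},{"slide":[0,-0.0045,0],"spin":0,"gripper":-1},{"slide":[0,-0.0045,0],"spin":0,"gripper":-1},{"slide":[0,-0.0045,0],"spin":0,"gripper":-1},{"slide":[0,-0.0045,0],"spin":0,"gripper":-1},{"slide":[0,-0.0045,0],"spin":0,"gripper":-1}], "newtons": 100}}

```text
t: 3.58
tool_pos: [0.4991, 0.292, 0.1614]
tool_rot: [-3.113, -0.422, -0.001]
contact_force: [1.1, 0.3, -0.7]
opening: 0.0195
grip_force: 97.6
```

Emit:
{"method": "arm_command", "body": {"increments": [{"slide":[0,0,0],"spin":0,"gripper":-1},{"slide":[0,0,0],"spin":0,"gripper":-1},{"slide":[0,0,0],"spin":0,"gripper":-1},{"slide":[0,0,0],"spin":0,"gripper":-1},{"slide":[0,0,0],"spin":0,"gripper":-1},{"slide":[0,0,0],"spin":0,"gripper":-1}], "newtons": 100}}

```text
t: 4.08
tool_pos: [0.4991, 0.2919, 0.1613]
tool_rot: [-3.113, -0.422, -0.001]
contact_force: [-0.9, 1.5, 3.0]
opening: 0.0199
grip_force: 97.9
```

Emit:
{"method": "arm_command", "body": {"increments": [{"slide":[0,0,-0.008],"spin":0,"gripper":-1},{"slide":[0,0,-0.022],"spin":0,"gripper":-1},{"slide":[0,0,-0.04],"spin":0,"gripper":-1},{"slide":[0,0,-0.06],"spin":0,"gripper":-1},{"slide":[0,0,-0.08],"spin":0,"gripper":-1},{"slide":[0,0,-0.1],"spin":0,"gripper":-1},{"slide":[0,0,-0.112],"spin":0,"gripper":-1},{"slide":[0,0,-0.115],"spin":0,"gripper":-1}]}}

```text
t: 4.75
tool_pos: [0.4998, 0.2921, 0.2797]
tool_rot: [-3.112, -0.422, -0.008]
contact_force: [0.9, 0.0, -1.2]
opening: 0.0198
grip_force: 97.7
```

Emit:
{"method": "arm_command", "body": {"increments": [{"slide":[-0.001,0.01,0],"spin":0,"gripper":-1},{"slide":[-0.003,0.035,0],"spin":0,"gripper":-1},{"slide":[-0.006,0.065,0],"spin":0,"gripper":-1},{"slide":[-0.0095,0.1,0],"spin":0,"gripper":-1},{"slide":[-0.013,0.135,0],"spin":0,"gripper":-1},{"slide":[-0.016,0.165,0],"spin":0,"gripper":-1},{"slide":[-0.018,0.19,0],"spin":0,"gripper":-1},{"slide":[-0.019,0.2,0],"spin":0,"gripper":-1}]}}

```text
t: 5.42
tool_pos: [0.5333, 0.0904, 0.2738]
tool_rot: [3.113, 0.417, -0.006]
contact_force: [0.9, 0.0, -1.3]
opening: 0.0202
grip_force: 98.0
```

Emit:
{"method": "arm_command", "body": {"increments": [{"slide":[-0.001,0.01,0],"spin":0,"gripper":-1},{"slide":[-0.002,0.025,0],"spin":0,"gripper":-1},{"slide":[-0.0035,0.045,0],"spin":0,"gripper":-1},{"slide":[-0.005,0.06,0],"spin":0,"gripper":-1},{"slide":[-0.006,0.0675,0],"spin":0,"gripper":-1},{"slide":[-0.006,0.0675,0],"spin":0,"gripper":-1},{"slide":[-0.006,0.0675,0],"spin":0,"gripper":-1},{"slide":[-0.006,0.0675,0],"spin":0,"gripper":-1}]}}

```text
t: 6.08
tool_pos: [0.5458, 0.0281, 0.2756]
tool_rot: [-3.112, -0.424, 0.001]
contact_force: [-0.5, -0.7, -1.7]
opening: 0.0201
grip_force: 98.0
```

Run:
```python
from h import *
o=status.get_obs();print(o['tool_pos'],o['contact_force'],o['opening'])
a=grab('scene');b=grab('side');w=grab('wrist')
import pickle;pickle.dump((a,b,w),open('g2.pkl','wb'))
L=[]
for g,P in((a,[.546,.0275,.1]),(b,[.546,.0275,.1])):
    u,v=proj(g,P)[0].astype(int);print(u,v,u-48,v-60)
    L.append(cv2.resize(g['img'][v-60:v+60,u-48:u+48,::-1],None,fx=4,fy=4,interpolation=cv2.INTER_CUBIC))
cv2.imwrite('pics/p2.png',np.hstack(L))
save(w,'w3.png',s=1.4)
```

```text
[0.54584349 0.02810554 0.27556783] [-0.49130179 -0.7151026  -1.65173888] 0.020051587116848645
283 178 235 118
320 205 272 145
```

View pics/p2.png

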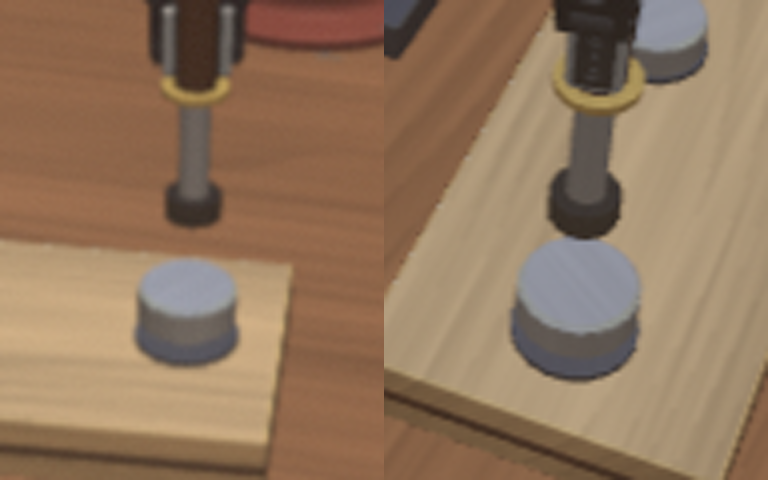

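Run:
```python
from h import *
import pickle
a,b,w=pickle.load(open('g2.pkl','rb'))
q=lambda g,x,y,z,o:onz(g,(x+.5)/4-.5+o[0],(y+.5)/4-.5+o[1],z).round(4)
for g,o,f,c in((a,(235,118),(193,211),(187.5,289)),(b,(272,145),(200.5,210),(195,285))):
    F=q(g,*f,.119,o);C=q(g,*c,.075,o);print(F,C,F-C)
```

```text
[0.543 0.026 0.119] [0.551  0.0257 0.075 ] [-0.008   0.0003  0.044 ]
[0.5463 0.0262 0.119 ] [0.5438 0.0289 0.075 ] [ 0.0025 -0.0027  0.044 ]
```

The crops show the foot hanging plumb over the cap, centred to within about 3 mm. I'll lower it almost to contact, then press slowly.

Emit:
{"method": "arm_command", "body": {"increments": [{"slide":[0.002,0,0.006],"spin":0,"gripper":-1},{"slide":[0.002,0,0.014],"spin":0,"gripper":-1},{"slide":[0.002,0,0.022],"spin":0,"gripper":-1},{"slide":[0.002,0,0.029],"spin":0,"gripper":-1},{"slide":[0.002,0,0.034],"spin":0,"gripper":-1},{"slide":[0.002,0,0.037],"spin":0,"gripper":-1},{"slide":[0.002,0,0.038],"spin":0,"gripper":-1},{"slide":[0.002,0,0.038],"spin":0,"gripper":-1}], "newtons": 120}}

```text
t: 6.9
tool_pos: [0.5479, 0.0277, 0.2375]
tool_rot: [-3.113, -0.422, 0.001]
contact_force: [-0.5, 0.2, -2.1]
opening: 0.0196
grip_force: 117.2
```

Emit:
{"method": "arm_command", "body": {"increments": [{"slide":[0,0,0.001],"spin":0,"gripper":-1},{"slide":[0,0,0.002],"spin":0,"gripper":-1},{"slide":[0,0,0.003],"spin":0,"gripper":-1},{"slide":[0,0,0.004],"spin":0,"gripper":-1},{"slide":[0,0,0.005],"spin":0,"gripper":-1},{"slide":[0,0,0.006],"spin":0,"gripper":-1},{"slide":[0,0,0.007],"spin":0,"gripper":-1},{"slide":[0,0,0.007],"spin":0,"gripper":-1}]}}

```text
t: 7.57
tool_pos: [0.5481, 0.0278, 0.231]
tool_rot: [3.113, 0.422, 0.0]
contact_force: [0.2, -0.2, -1.0]
opening: 0.0194
grip_force: 117.2
```

Emit:
{"method": "arm_command", "body": {"increments": [{"slide":[0,0,0.0004],"spin":0,"gripper":-1},{"slide":[0,0,0.0008],"spin":0,"gripper":-1},{"slide":[0,0,0.0012],"spin":0,"gripper":-1},{"slide":[0,0,0.0016],"spin":0,"gripper":-1},{"slide":[0,0,0.002],"spin":0,"gripper":-1},{"slide":[0,0,0.0024],"spin":0,"gripper":-1},{"slide":[0,0,0.0028],"spin":0,"gripper":-1},{"slide":[0,0,0.003],"spin":0,"gripper":-1}]}}

```text
t: 8.23
tool_pos: [0.5488, 0.0278, 0.2303]
tool_rot: [3.113, 0.423, 0.004]
contact_force: [-2.0, 0.7, 9.5]
opening: 0.0194
grip_force: 118.2
```

Emit:
{"method": "arm_command", "body": {"increments": [{"slide":[0,0,0.0004],"spin":0,"gripper":-1},{"slide":[0,0,0.0008],"spin":0,"gripper":-1},{"slide":[0,0,0.0012],"spin":0,"gripper":-1},{"slide":[0,0,0.0016],"spin":0,"gripper":-1},{"slide":[0,0,0.002],"spin":0,"gripper":-1},{"slide":[0,0,0.0024],"spin":0,"gripper":-1},{"slide":[0,0,0.0028],"spin":0,"gripper":-1},{"slide":[0,0,0.003],"spin":0,"gripper":-1}]}}

```text
t: 8.9
tool_pos: [0.5497, 0.0278, 0.2298]
tool_rot: [3.112, 0.423, 0.008]
contact_force: [-4.4, 0.3, 18.1]
opening: 0.0199
grip_force: 119.2
```

Emit:
{"method": "arm_command", "body": {"increments": [{"slide":[0,0,0.0004],"spin":0,"gripper":-1},{"slide":[0,0,0.0008],"spin":0,"gripper":-1},{"slide":[0,0,0.0012],"spin":0,"gripper":-1},{"slide":[0,0,0.0016],"spin":0,"gripper":-1},{"slide":[0,0,0.002],"spin":0,"gripper":-1},{"slide":[0,0,0.0024],"spin":0,"gripper":-1},{"slide":[0,0,0.0028],"spin":0,"gripper":-1},{"slide":[0,0,0.003],"spin":0,"gripper":-1}]}}

```text
t: 9.57
tool_pos: [0.5504, 0.0276, 0.2261]
tool_rot: [3.111, 0.422, 0.012]
contact_force: [0.3, 0.2, -0.7]
opening: 0.0197
grip_force: 117.3
```

Emit:
{"method": "arm_command", "body": {"increments": [{"slide":[0,0,0],"spin":0,"gripper":-1},{"slide":[0,0,0],"spin":0,"gripper":-1},{"slide":[0,0,0],"spin":0,"gripper":-1}]}}

```text
t: 9.82
tool_pos: [0.5472, 0.0279, 0.2204]
tool_rot: [-3.112, -0.422, 0.004]
contact_force: [0.1, -0.1, -1.3]
opening: 0.0197
grip_force: 117.2
```

Run:
```python
from h import *
o=status.get_obs();print(o['tool_pos'],o['contact_force'],o['opening'])
a=grab('scene');b=grab('side')
import pickle;pickle.dump((a,b),open('g3.pkl','wb'))
L=[]
for g,(x,y) in((a,(235,118)),(b,(272,145))):
    L.append(cv2.resize(g['img'][y:y+120,x:x+96,::-1],None,fx=4,fy=4,interpolation=cv2.INTER_CUBIC))
cv2.imwrite('pics/p3.png',np.hstack(L))
```

```text
[0.54724983 0.0278652  0.22041854] [ 0.14826639 -0.06407408 -1.32186431] 0.019666335199414124
```

View pics/p3.png

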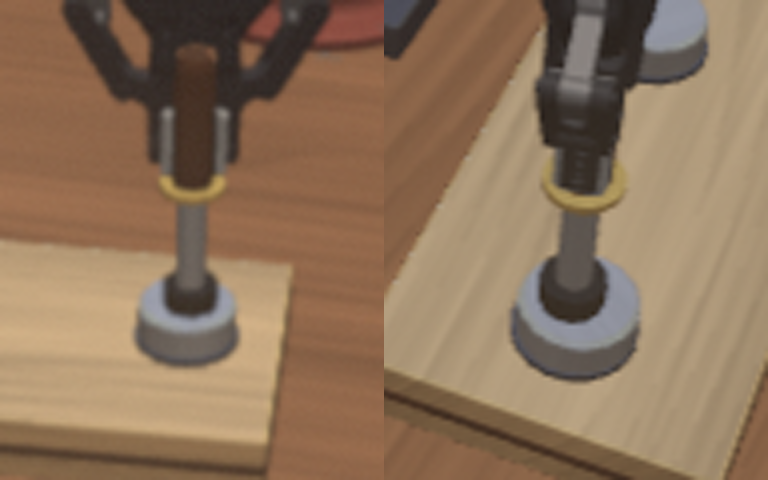

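The cap has clicked down and sits on its plate, with the foot central on it. Now I'll build up a firm push.

Emit:
{"method": "arm_command", "body": {"increments": [{"slide":[0,0,0.0006],"spin":0,"gripper":-1},{"slide":[0,0,0.0012],"spin":0,"gripper":-1},{"slide":[0,0,0.0018],"spin":0,"gripper":-1},{"slide":[0,0,0.0024],"spin":0,"gripper":-1},{"slide":[0,0,0.003],"spin":0,"gripper":-1},{"slide":[0,0,0.0036],"spin":0,"gripper":-1},{"slide":[0,0,0.004],"spin":0,"gripper":-1},{"slide":[0,0,0.004],"spin":0,"gripper":-1}]}}

```text
t: 10.58
tool_pos: [0.5483, 0.0279, 0.2203]
tool_rot: [-3.113, -0.423, -0.001]
contact_force: [-5.4, 0.6, 10.2]
opening: 0.0196
grip_force: 118.5
```

Emit:
{"method": "arm_command", "body": {"increments": [{"slide":[0,0,0.0006],"spin":0,"gripper":-1},{"slide":[0,0,0.0012],"spin":0,"gripper":-1},{"slide":[0,0,0.0018],"spin":0,"gripper":-1},{"slide":[0,0,0.0024],"spin":0,"gripper":-1},{"slide":[0,0,0.003],"spin":0,"gripper":-1},{"slide":[0,0,0.0036],"spin":0,"gripper":-1},{"slide":[0,0,0.004],"spin":0,"gripper":-1},{"slide":[0,0,0.004],"spin":0,"gripper":-1}]}}

```text
t: 11.25
tool_pos: [0.5491, 0.028, 0.2203]
tool_rot: [3.113, 0.423, 0.003]
contact_force: [-11.5, 0.9, 24.8]
opening: 0.0192
grip_force: 120.2
```

The side force is growing, so I'll ease the target back in x while pressing further.

Emit:
{"method": "arm_command", "body": {"increments": [{"slide":[-0.0005,0,0.0005],"spin":0,"gripper":-1},{"slide":[-0.001,0,0.001],"spin":0,"gripper":-1},{"slide":[-0.0015,0,0.0015],"spin":0,"gripper":-1},{"slide":[-0.002,0,0.002],"spin":0,"gripper":-1},{"slide":[-0.002,0,0.0025],"spin":0,"gripper":-1},{"slide":[-0.002,0,0.003],"spin":0,"gripper":-1},{"slide":[-0.002,0,0.003],"spin":0,"gripper":-1},{"slide":[-0.002,0,0.003],"spin":0,"gripper":-1}]}}

```text
t: 11.92
tool_pos: [0.5486, 0.0278, 0.2202]
tool_rot: [-3.113, -0.423, -0.01]
contact_force: [-11.8, 3.3, 33.3]
opening: 0.0191
grip_force: 121.3
```

Emit:
{"method": "arm_command", "body": {"increments": [{"slide":[-0.0005,0,0],"spin":0,"gripper":-1},{"slide":[-0.001,0,0.0003],"spin":0,"gripper":-1},{"slide":[-0.0015,0,0.0006],"spin":0,"gripper":-1},{"slide":[-0.0015,0,0.0006],"spin":0,"gripper":-1},{"slide":[-0.0015,0,0.0006],"spin":0,"gripper":-1},{"slide":[-0.0015,0,0.0006],"spin":0,"gripper":-1},{"slide":[-0.0015,0,0.0006],"spin":0,"gripper":-1},{"slide":[-0.0015,0,0.0006],"spin":0,"gripper":-1}]}}

```text
t: 12.58
tool_pos: [0.5478, 0.0276, 0.2201]
tool_rot: [-3.113, -0.423, -0.014]
contact_force: [-11.3, 4.5, 33.9]
opening: 0.0195
grip_force: 121.3
```

Run:
```python
from h import *
a=grab('scene');b=grab('side');o=status.get_obs();print(o['tool_pos'],o['contact_force'],o['opening'],o['grip_force'])
L=[]
for g,(x,y) in((a,(235,118)),(b,(272,145))):
    L.append(cv2.resize(g['img'][y:y+120,x:x+96,::-1],None,fx=4,fy=4,interpolation=cv2.INTER_CUBIC))
cv2.imwrite('pics/p4.png',np.hstack(L))
```

```text
[0.54783029 0.02758901 0.2201245 ] [-11.19026472   3.15229855  33.44319369] 0.01961929701125625 121.26020372088533
```

View pics/p4.png

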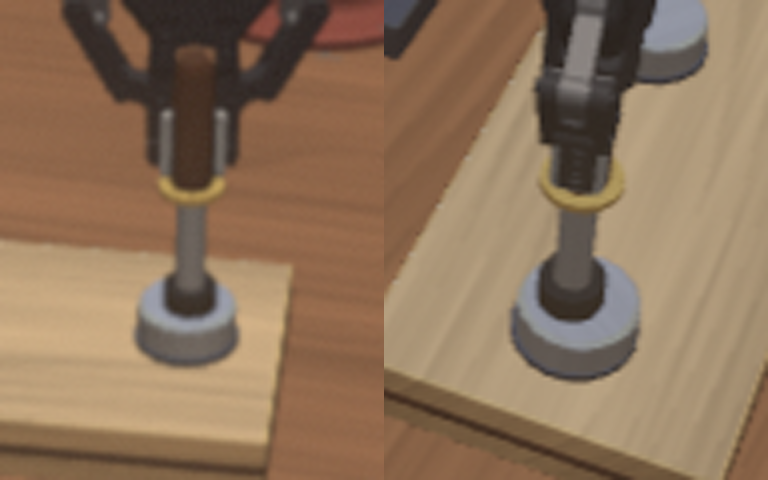

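The cap is flush on its plate. The foot is central on it and pushing steadily with 33 N.

```bash
python3 -c "
from station import order;print(order.finish_job())"
```

```text
the job is handed in; nothing more can be done
None
```

The proud cover is clicked home on its plate; I handed the job in at about 13 s with the tool still gripped and its foot pushing down with about 33 N (about 11 N sideways), and I moved no other hardware.

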